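Un-nest the brass spring drums and sort them by size

TASK

Sort the four brass spring drums by size: pull the two narrow ones out of the wide ones they are nested in, and stand every brass drum upright in the middle of the green pad of its own size rank, the widest drum on the widest pad and so on down to the narrowest on the narrowest. Leave the aluminium drum and the walnut foot where they are, and let go of everything at the end.

Things in the scene. Friction and masses are not known exactly. Their poses are not given: they have to be found in the camera images.
- drum_64: Brass spring drum, the widest of four: a plain round cup open at the top, outer diameter 64 mm, height 32 mm, wall and floor 3 mm thick. Origin: centre of its underside; z is its axis, pointing up. At the start the 40 mm drum stands inside it.
- drum_52: Brass spring drum, the second widest of four: a plain round cup open at the top, outer diameter 52 mm, height 30 mm, wall and floor 3 mm thick. Origin: centre of its underside; z is its axis, pointing up. At the start the 28 mm drum stands inside it.
- drum_40: Brass spring drum, the third widest of four: a plain round cup open at the top, outer diameter 40 mm, height 56 mm, wall and floor 3 mm thick. Origin: centre of its underside; z is its axis, pointing up. At the start it stands loosely inside the 64 mm drum (on its 3 mm floor, up to 5 mm off its centre) and rises 27 mm above that drum's rim.
- drum_28: Brass spring drum, the narrowest of four: a plain round cup open at the top, outer diameter 28 mm, height 52 mm, wall and floor 3 mm thick. Origin: centre of its underside; z is its axis, pointing up. At the start it stands loosely inside the 52 mm drum (on its 3 mm floor, up to 5 mm off its centre) and rises 25 mm above that drum's rim.
- pad_90: Flat round green pad fixed to the bench, the widest of four: diameter 90 mm, 4 mm thick, no rim. Origin: centre of its underside, at bench height; z up.
- pad_72: Flat round green pad fixed to the bench, the second widest of four: diameter 72 mm, 4 mm thick, no rim. Origin: centre of its underside, at bench height; z up.
- pad_56: Flat round green pad fixed to the bench, the third widest of four: diameter 56 mm, 4 mm thick, no rim. Origin: centre of its underside, at bench height; z up.
- pad_42: Flat round green pad fixed to the bench, the narrowest of four: diameter 42 mm, 4 mm thick, no rim. Origin: centre of its underside, at bench height; z up.
- alu_drum: Bystander: silvery aluminium drum, a cup open at the top, outer diameter 46 mm, height 36 mm. Not to be moved. Origin: centre of its underside; z up.
- walnut_foot: Bystander: dark walnut bun foot, solid and round, diameter 50 mm, height 34 mm. Not to be moved. Origin: centre of its underside; z up.
Things that resemble listed ones, but are neither listed nor needed, are in the scene too. Leave any purple look-alike of the drum_64 alone.

How it is judged (in metres and radians):
At the end, for the whole second after the job is handed in: Each brass drum stands upright (within 0.1 rad), released and at rest directly on its pad (64 mm drum on 90 mm pad, 52 on 72, 40 on 56, 28 on 42), centres within 10 mm; the aluminium drum and the walnut foot are within 20 mm of their starts (horizontal distance between drum_64 and pad_90 below 0.01 m and z of drum_64 in the frame of pad_90 between 0.002 and 0.006 m and angle between each of drum_64, drum_52, drum_40, drum_28's own z axis and vertical below 0.1 rad and linear speed of each of drum_64, drum_52, drum_40, drum_28 below 0.02 m/s and angular speed of each of drum_64, drum_52, drum_40, drum_28 below 0.2 rad/s and horizontal distance between drum_52 and pad_72 below 0.01 m and z of drum_52 in the frame of pad_72 between 0.002 and 0.006 m and horizontal distance between drum_40 and pad_56 below 0.01 m and z of drum_40 in the frame of pad_56 between 0.002 and 0.006 m and horizontal distance between drum_28 and pad_42 below 0.01 m and z of drum_28 in the frame of pad_42 between 0.002 and 0.006 m and distance of each of alu_drum, walnut_foot from where it was at the start of the episode below 0.02 m); the robot touches nothing.
It fails at once if the aluminium drum is pushed or carried more than 20 mm from its place (distance of alu_drum from where it was at the start of the episode above 0.02 m).
It fails at once if the walnut foot is pushed or carried more than 20 mm from its place (distance of walnut_foot from where it was at the start of the episode above 0.02 m).
It also fails if it takes over 115 s, if anything falls off the work surface, if the arm or the gripper's body presses on something with over 40 N, if the wrist force passes 120 N, or if a joint passes its speed limit or range.

ROBOT

A 6-joint arm with a two-finger parallel gripper is mounted at the origin on the work surface. World frame = base frame: x ahead of the robot, y to its left, z up, the work surface at z = 0. Lengths are in m, angles in degrees, forces in N, time in s.
With the tool pointing down it reaches from about 0.35 to 0.875 m from the base axis. Payload 4.2 kg.
Tool frame: the origin (TCP) lies between the finger pads; the fingertips stand 14 mm ahead of it and the grasp point (between the pads) lies 5 mm behind it (r.tcp_to_tips is the distance from the TCP to the fingertips, in m); y points along the fingers, x is the direction in which the jaws open and shut, and the axes are right-handed (so a half turn about y gives the same grasp; the last joint's range is limited). The gripper opens to 87 mm and grips with 3 to 60 N. Pads are 19 mm wide; open, the fingers measure 117 mm over their backs; the gripper's body (75 mm by 190 mm) begins 51 mm behind the grasp point.
Start: joints at [-52.219, 22.042, 0.453, 0, -68.411, -14.817], TCP at [0.244, -0.575, 0.237] pointing down, gripper open.
Joint ranges: [-179.83, 179.83], [-69.29, 118.12], [-61.27, 80.66], [-181.25, 117.63], [-171.15, -9.14], [-177.46, 177.46]. Speed limits (degrees/s): [159.86, 159.86, 180, 180, 180, 180].

INTERFACE

Orientations are given as a 3x3 rotation matrix whose columns are the frame's x, y, z axes.
In Python, from station import sense, optics, ticket, r gives the robot as it stands.
- The arm moves only by the tool carry_out, never from a script. Its argument "steps" is a list that holds one entry, the list of rows, each a list of 6 numbers: the shift along the world's x, y, z in cm, then the turn, a rotation vector about the world's x, y, z in rad. A call has 1 to 20 rows; each row is the pose to reach, as a shift and turn from the pose commanded when the call began; what a row does not reach only later rows make up. A row lasts 1/8 s, in which the tool goes at most 62.5 mm and 10.7 degrees, less where a joint would pass 70% of its speed; a pose out of reach is approached as far as the arm can. A call with a gripper value outside its range is refused whole. "fingers" is the closure in counts, from 0 (fully open) to 255 (shut), set as the call begins (left out, the last holds). The fingers move at their own pace and stop on an object; the grip force is fixed at half the most. Time passes only in rows, so rows that repeat a pose let the fingers close. It gives the time, the measured TCP pose, the force and the opening at its end, in the units of the state.
- sense(): the state, without advancing time (a new reading comes with each control period).
- optics.capture(name): name is "scene" or "side" or "wrist"; returns a dict with "image" (400x640x3 uint8, red, green, blue), "fov_y" (degrees; the focal length in pixels is half the picture's height over the tangent of half this angle, whatever the lens; pixels are square), "cx", "cy" (the principal point, pixels), "rvec" (rotation vector, rad) and "tvec" (3), from world to camera coordinates, as OpenCV has them. Camera axes: x right, y down, z forward; pixel columns grow to the right and rows downward; lengths in m; the calibration is good to about 2 mm. A picture is of the moment at which its call begins. There is no depth.
- ticket.finish_job(): hands the job in, once; it reports no verdict.
The state is a dict: "time_s": time; "joints": joint angles; "joint_velocities": joint speeds; "effort": joint torques, N m; "tcp_pos": TCP position; "ee_rot": TCP orientation; "wrist_force": force on the tool from outside, world axes, zero at the start; "moment": the same for the moment, N m; "gripper_width": opening from 0.0 (shut) to 1.0 (fully open).
Only numpy, scipy, OpenCV 4.12 (cv2) and the standard library are available. Lean on these libraries where they do the work, as an engineer would, in place of code of your own. Each camera call takes 0.05 s, during which the arm holds its last target.

## Working session

There is one attempt and no reset: what is moved stays moved. The work goes in short steps, Python scripts to look and compute and a tool call to move; the robot and the scene stay as the last step left them, time stands still between calls to the robot, and variables do not carry over. Pictures are saved under pics/ and viewed, and the job is handed in when it is done.

Besides the shell and the picture viewer there is one more tool, called as a command line: name --argument value ..., lists and objects as JSON in quotes. carry_out: Moves the arm, as the interface text tells. Its arguments: {"type":"object","properties":{"steps":{"type":"array","items":{"type":"array","items":{"type":"array","items":{"type":"number"}}}},"fingers":{"type":"number"}},"required":["steps"]}

```bash
ls; mkdir -p pics; python3 - <<'E'
from station import sense, optics, ticket, r
import cv2
s=sense();print(s)
for n in ["scene","side","wrist"]:
    c=optics.capture(n);cv2.imwrite(f"pics/{n}0.png",c["image"][:,:,::-1]);print(n,c["fov_y"],c["cx"],c["cy"],c["rvec"],c["tvec"])
E
```

```text
pics
{'time_s': 0.0, 'joints': array([-5.22193076e+01,  2.20910209e+01,  3.78637052e-01, -2.89754906e-02,
       -6.84105530e+01, -1.48171657e+01]), 'joint_velocities': array([ 0.00029105,  0.0329497 , -0.02960272,  0.06588717, -0.01401312,
        0.07460524]), 'effort': array([ 5.77105002e-04, -3.90664673e+01,  1.87403798e+01,  4.22025159e+00,
        1.09857440e-02, -1.79035242e-04]), 'tcp_pos': array([ 0.24363814, -0.57492856,  0.23544906]), 'ee_rot': array([[-3.89972235e-01, -9.42827704e-04, -9.20826133e-01],
       [ 9.20824001e-01,  1.98389255e-03, -3.89973363e-01],
       [ 2.19449780e-03, -9.99997588e-01,  9.45153652e-05]]), 'wrist_force': array([-0.04949576, -0.55979913, -0.63599444]), 'moment': array([-0.01335716,  0.01160183, -0.02530108]), 'gripper_width': 0.9967672111878693}
scene 57.740565502445456 317.5869750866868 197.61611194445717 [ 1.87490467  1.6065373  -0.65172635] [-0.06058156 -0.29009445  1.1476382 ]
side 54.799961679844955 313.8309736553007 202.6159189310888 [ 2.14478067 -0.81744863  0.39076604] [-0.35860018  0.22293623  0.69536064]
wrist 66.76206815892643 316.9376806016519 201.9584201866301 [-1.63126475 -2.46154715 -0.3770884 ] [ 0.62394166 -0.03599242  0.39222349]
```

View pics/scene0.png

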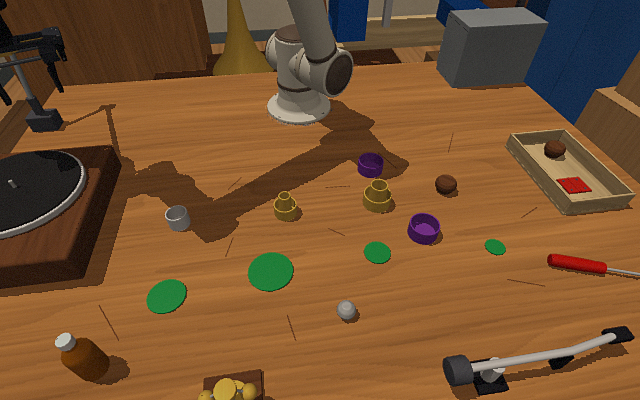

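View pics/side0.png

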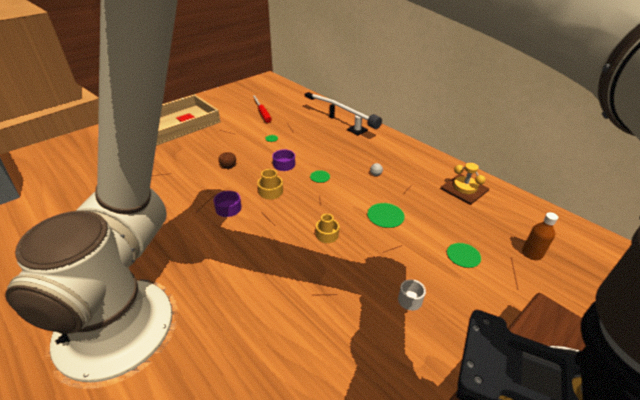

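View pics/wrist0.png

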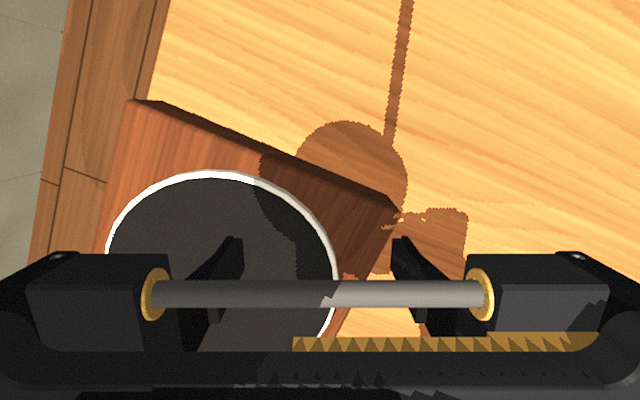

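```bash
cat > h.py <<'E'
import numpy as np, cv2
from station import sense, optics, r
def cam(n):
    c=optics.capture(n);im=c["image"]
    f=200/np.tan(np.radians(c["fov_y"])/2)
    R=cv2.Rodrigues(np.array(c["rvec"],float))[0];t=np.array(c["tvec"],float)
    return dict(im=im,f=f,cx=c["cx"],cy=c["cy"],R=R,t=t,C=-R.T@t)
def ray(c,uv,z):
    uv=np.atleast_2d(uv).astype(float)
    d=np.c_[(uv[:,0]-c["cx"])/c["f"],(uv[:,1]-c["cy"])/c["f"],np.ones(len(uv))]@c["R"]
    return c["C"]+d*((z-c["C"][2])/d[:,2])[:,None]
def proj(c,P):
    q=np.atleast_2d(P)@c["R"].T+c["t"];return np.c_[q[:,0]/q[:,2]*c["f"]+c["cx"],q[:,1]/q[:,2]*c["f"]+c["cy"]]
def hsv(c): return cv2.cvtColor(c["im"],cv2.COLOR_RGB2HSV)
def save(c,name,x0,y0,x1,y1,k): cv2.imwrite(f"pics/{name}.png",cv2.resize(c["im"][y0:y1,x0:x1,::-1],None,fx=k,fy=k,interpolation=cv2.INTER_NEAREST))
def green(c):
    m=cv2.inRange(hsv(c),(50,120,40),(85,255,255))
    out=[]
    for k in cv2.findContours(m,cv2.RETR_EXTERNAL,cv2.CHAIN_APPROX_NONE)[0]:
        if cv2.contourArea(k)<60: continue
        p=ray(c,k[:,0],0.004)[:,:2]
        (x,y),rr=cv2.minEnclosingCircle((p*1000).astype(np.float32))
        M=cv2.moments(k); out.append((p.mean(0).round(4),(np.array([x,y])/1000).round(4),round(2*rr,1),(round(M['m10']/M['m00']),round(M['m01']/M['m00']))))
    return out
E
python3 - <<'E'
from h import *
for n in ["scene","side"]:
    c=cam(n);print(n,c["C"])
    for g in green(c):print(*g)
    if n=="scene": save(c,"z1",250,140,470,260,3.6) 
    else: save(c,"z2",200,140,350,260,5)
    H=hsv(c)
    for uv in ([(284,210),(377,203),(330,205),(377,186)] if n=="scene" else [(270,190),(327,236),(300,200)]): print(uv,H[uv[1],uv[0]])
E
```

```text
scene [ 1.00831035 -0.10096718  0.6148286 ]
[ 0.6258 -0.3227] [ 0.6249 -0.3225] 71.6 (166, 296)
[ 0.6013 -0.1281] [ 0.6004 -0.1279] 89.6 (270, 271)
[0.5889 0.0924] [0.5888 0.0924] 55.3 (377, 252)
[0.6125 0.3406] [0.6125 0.3404] 41.0 (495, 247)
(284, 210) [ 18 149  96]
(377, 203) [ 20 180 132]
(330, 205) [ 15 168 170]
(377, 186) [ 18 176  97]
side [ 0.00269169 -0.52883865  0.61817757]
[ 0.6228 -0.3248] [ 0.623  -0.3243] 69.4 (464, 255)
[ 0.5972 -0.1296] [ 0.5974 -0.1291] 87.0 (385, 215)
[0.5852 0.0923] [0.5856 0.0927] 52.2 (320, 176)
(270, 190) [ 18 195 192]
(327, 236) [ 19 197 157]
(300, 200) [ 13 190 205]
```

```bash
python3 -c "
import cv2;print(cv2.imread('pics/z1.png').shape,cv2.imread('pics/z2.png').shape)"
```

```text
(432, 792, 3) (600, 750, 3)
```

View pics/z1.png

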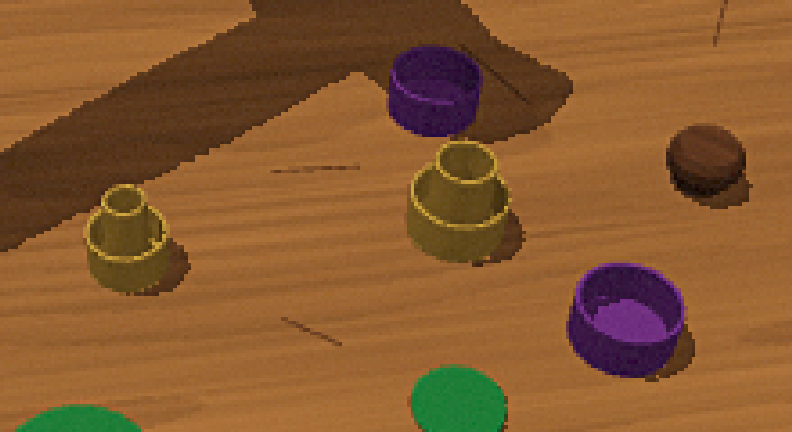

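View pics/z2.png

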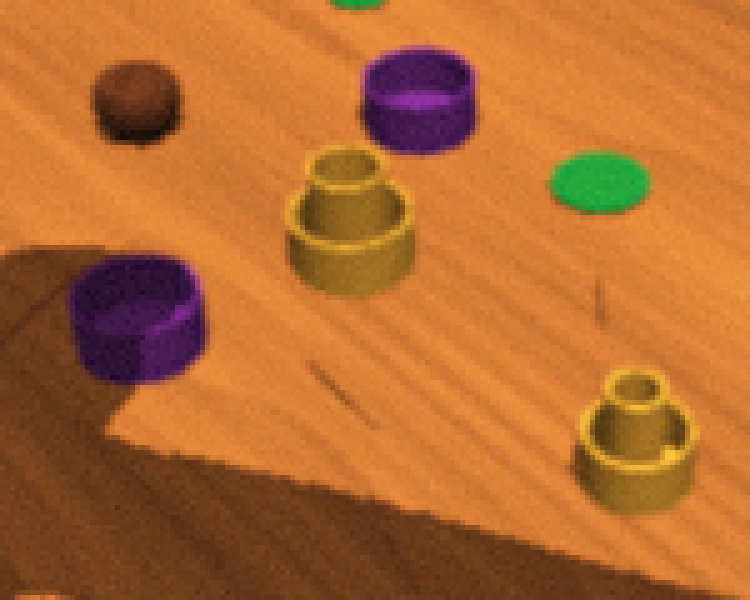

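```bash
cat >> h.py <<'E'
from scipy.optimize import least_squares
def fitc(p,R):
    f=lambda q:np.hypot(p[:,0]-q[0],p[:,1]-q[1])-R
    s=least_squares(f,p.mean(0),loss='soft_l1',f_scale=0.001);return s.x.round(4),round(float(np.sqrt(np.mean(s.fun**2)))*1000,2)
def brassmask(c):
    H=hsv(c); m=((H[...,0]>=16)&(H[...,0]<=30)&(H[...,1]>110)&(H[...,2]>50)).astype(np.uint8)*255
    return cv2.morphologyEx(cv2.medianBlur(m,3),cv2.MORPH_CLOSE,np.ones((3,3)))
def blob(c,near):
    m=brassmask(c);best=None
    for k in cv2.findContours(m,cv2.RETR_EXTERNAL,cv2.CHAIN_APPROX_NONE)[0]:
        if cv2.contourArea(k)<80: continue
        d=np.hypot(*(k[:,0].mean(0)-near))
        if best is None or d<best[0]: best=(d,k[:,0])
    return best
E
cat > m.py <<'E'
from h import *
# approx centre from first pass
for n,pos in (("scene",{"64":(377,195),"52":(285,208)}),("side",{"64":(270,185),"52":(327,229)})):
    c=cam(n)
    for w,R,Rn,zr,zn in (("64",.032,.020,.032,.059),("52",.026,.014,.030,.055)):
        d,k=blob(c,np.array(pos[w])); 
        x0,y0=k.min(0);x1,y1=k.max(0)
        vis=c["im"][y0-5:y1+6,x0-5:x1+6].copy();
        print(n,w,"bbox",x0,y0,x1,y1)
        top=k[k[:,1]<y0+ (y1-y0)*0.2]; bot=k[k[:,1]>y1-(y1-y0)*0.2]
        # half pixel outward offset
        print("  narrow",fitc(ray(c,top-[0,.5],zn)[:,:2],Rn)," base",fitc(ray(c,bot+[0,.5],0)[:,:2],R))
E
python3 m.py
```

```text
scene 64 bbox 363 179 391 212
  narrow (array([0.4477, 0.1289]), 1.35)  base (array([0.4472, 0.1291]), 0.88)
scene 52 bbox 273 191 296 220
  narrow (array([ 0.4454, -0.0828]), 0.66)  base (array([ 0.4462, -0.0832]), 0.78)
side 64 bbox 257 169 282 198
  narrow (array([0.4475, 0.1306]), 1.13)  base (array([0.4492, 0.1314]), 1.26)
side 52 bbox 316 213 339 242
  narrow (array([ 0.4455, -0.0816]), 0.95)  base (array([ 0.4484, -0.0825]), 0.99)
```

```bash
python3 - <<'E'
from h import *
c=cam("scene")
for nm,uv,z in (("purA rim",(371,160),.032),("purB rim",(424,223),.032),("foot",(446,180),.03),("alu rim",(177,211),.036),("ball",(347,310),.015)):
    print(nm,ray(c,uv,z)[0].round(3))
p=np.array([[.448,.13]])
for nm,q in (("A",ray(c,(371,160),.032)),("B",ray(c,(424,223),.032)),("foot",ray(c,(446,180),.03))):
    d=q[0,:2]-p[0];print(nm,np.hypot(*d),np.degrees(np.arctan2(d[1],d[0])))
E
```

```text
purA rim [0.331 0.145 0.032]
purB rim [0.55  0.202 0.032]
foot [0.428 0.303 0.03 ]
alu rim [ 0.441 -0.315  0.036]
ball [0.711 0.002 0.015]
A 0.11762703879563077 172.72305343940266
B 0.12523289030059476 35.19739483356034
foot 0.1746376937525761 96.56889146788718
```

carry_out --steps '[[[1, 3, 0, 0, 0, 0], [3, 7, 0, 0, 0, 0], [5, 11, 0, 0, 0, 0], [6.5, 15, 0, 0, 0, 0], [8, 19, 0, 0, 0, 0], [9.5, 23, 0, 0, 0, 0], [11, 27, 0, 0, 0, 0], [12.5, 31, 0, 0, 0, 0], [14, 35, 0, 0, 0, 0], [16, 39, 0, 0, 0, 0], [17.5, 43, 0, 0, 0, 0], [19, 46.5, -3, 0, 0, 0], [20, 48.5, -6, 0, 0, 0], [20.2, 49.3, -8, 0, 0, 0], [20.2, 49.3, -8, 0, 0, 0], [20.2, 49.3, -8, 0, 0, 0], [20.2, 49.3, -8, 0, 0, 0]]]' --fingers 0

```text
time_s: 2.52
tcp_pos: [0.4464, -0.0828, 0.1577]
ee_rot: [[-0.39, 0.002, -0.921], [0.921, 0.0, -0.39], [-0.001, -1.0, -0.002]]
wrist_force: [0.4, 0.3, 1.0]
gripper_width: 1.005
```

```bash
python3 - <<'E'
from h import *
s=sense();print(s['tcp_pos'],s['ee_rot'].round(4).tolist(),s['joints'].round(1),s['wrist_force'],r.tcp_to_tips)
c=cam("wrist");save(c,"w1",0,0,640,400,1);print(proj(c,[[.4455,-.082,.055],[.447,-.083,.03]]))
c=cam("scene");save(c,"s1",0,0,640,400,1)
E
```

```text
[ 0.44640582 -0.08281292  0.15765424] [[-0.3896, 0.0024, -0.921], [0.921, 0.0002, -0.3896], [-0.0007, -1.0, -0.0023]] [ 10.1  10.  -29.3   0.  -50.6 -77.2] [0.39399623 0.25662433 0.95160657] 0.014
[[318.23868519 205.90215714]
 [316.54932701 198.65858793]]
```

View pics/w1.png

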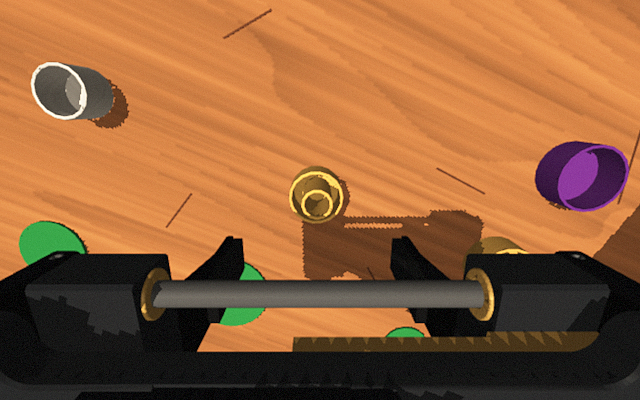

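View pics/s1.png

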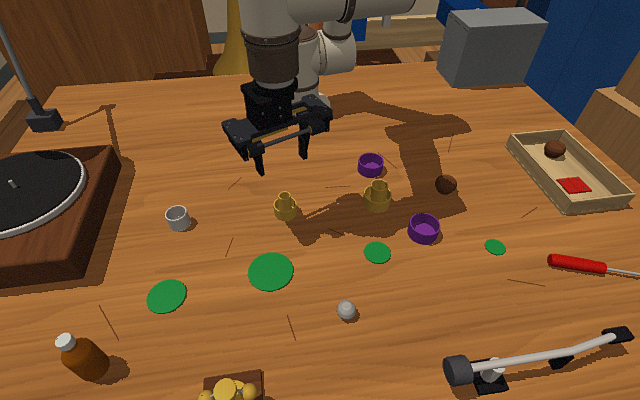

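carry_out --steps '[[[-0.1, 0.1, -2.5, 0, 0, 0], [-0.1, 0.1, -5, 0, 0, 0], [-0.1, 0.1, -7.5, 0, 0, 0], [-0.1, 0.1, -9.5, 0, 0, 0], [-0.1, 0.1, -10.7, 0, 0, 0], [-0.1, 0.1, -10.7, 0, 0, 0], [-0.1, 0.1, -10.7, 0, 0, 0]]]'

```text
time_s: 3.5
tcp_pos: [0.4455, -0.0814, 0.0503]
ee_rot: [[-0.39, 0.002, -0.921], [0.921, 0.0, -0.39], [-0.001, -1.0, -0.002]]
wrist_force: [0.6, -0.1, -0.4]
gripper_width: 1.003
```

carry_out --steps '[[[0, 0, 0, 0, 0, 0], [0, 0, 0, 0, 0, 0], [0, 0, 0, 0, 0, 0], [0, 0, 0, 0, 0, 0], [0, 0, 0, 0, 0, 0], [0, 0, 0, 0, 0, 0], [0, 0, 0, 0, 0, 0], [0, 0, 0, 0, 0, 0], [0, 0, 0, 0, 0, 0], [0, 0, 0, 0, 0, 0]]]' --fingers 255

```text
time_s: 4.75
tcp_pos: [0.4448, -0.0814, 0.0495]
ee_rot: [[-0.39, -0.0, -0.921], [0.921, 0.0, -0.39], [0.0, -1.0, 0.0]]
wrist_force: [0.1, 0.8, -0.6]
gripper_width: 0.317
```

carry_out --steps '[[[0, 0, 1, 0, 0, 0], [0, 0, 2.5, 0, 0, 0], [0, 0, 4.5, 0, 0, 0], [0, 0, 6.5, 0, 0, 0], [0, 0, 9, 0, 0, 0], [0, 0, 11, 0, 0, 0], [0, 0, 12, 0, 0, 0], [0, 0, 12, 0, 0, 0]]]'

```text
time_s: 5.75
tcp_pos: [0.445, -0.0814, 0.1702]
ee_rot: [[-0.39, 0.002, -0.921], [0.921, 0.0, -0.39], [-0.0, -1.0, -0.002]]
wrist_force: [-0.2, -0.1, -1.7]
gripper_width: 0.316
```

```bash
python3 - <<'E'
from h import *
s=sense();print(s['tcp_pos'],s['gripper_width'])
c=cam("wrist");save(c,"w2",0,0,640,400,1)
c=cam("side");save(c,"s2",200,80,400,280,3)
E
```

```text
[ 0.4450263  -0.08137012  0.17015381] 0.3156303669982936
```

View pics/w2.png

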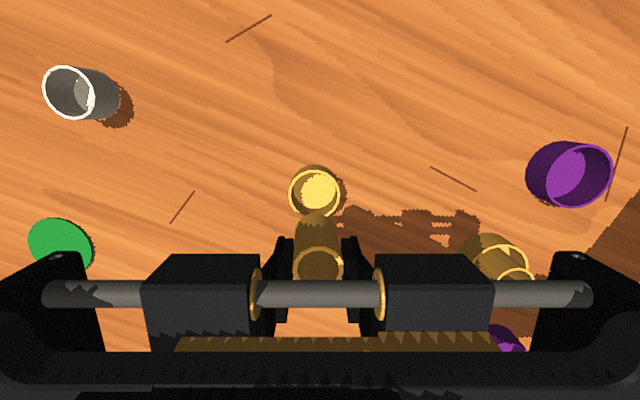

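View pics/s2.png

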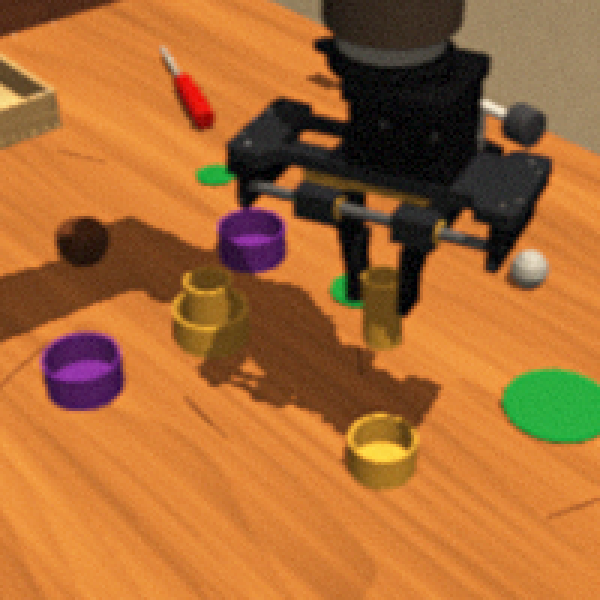

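carry_out --steps '[[[1, 2, 0, 0, 0, 0], [2.5, 6, 0, 0, 0, 0], [4, 10, 0, 0, 0, 0], [5.5, 14, 0, 0, 0, 0], [7, 18, 0, 0, 0, 0], [8.5, 22, 0, 0, 0, 0], [10, 26, 0, 0, 0, 0], [12, 30, 0, 0, 0, 0], [13.5, 34, 0, 0, 0, 0], [15, 38, 0, 0, 0, 0], [16, 41, 0, 0, 0, 0], [16.6, 42.2, -2, 0, 0, 0], [16.6, 42.2, -5, 0, 0, 0], [16.6, 42.2, -7, 0, 0, 0], [16.6, 42.2, -7, 0, 0, 0], [16.6, 42.2, -7, 0, 0, 0], [16.6, 42.2, -7, 0, 0, 0]]]'

```text
time_s: 7.98
tcp_pos: [0.6114, 0.3407, 0.1007]
ee_rot: [[-0.39, 0.002, -0.921], [0.921, 0.001, -0.39], [0.0, -1.0, -0.002]]
wrist_force: [0.3, -0.5, -1.6]
gripper_width: 0.318
```

```bash
python3 - <<'E'
from h import *
s=sense();print(s['tcp_pos'],s['joints'].round(1))
c=cam("wrist");save(c,"w3",0,0,640,400,1)
for g in green(c): print(*g)
c=cam("scene");save(c,"s3",440,180,560,280,6)
E
```

```text
[0.61135845 0.34067469 0.10066845] [  42.3   35.3    2.5    0.   -57.1 -109.4]
[0.6074 0.3403] [0.6102 0.3413] 40.7 (319, 203)
[0.5849 0.0978] [0.5866 0.0949] 55.5 (27, 55)
```

View pics/w3.png

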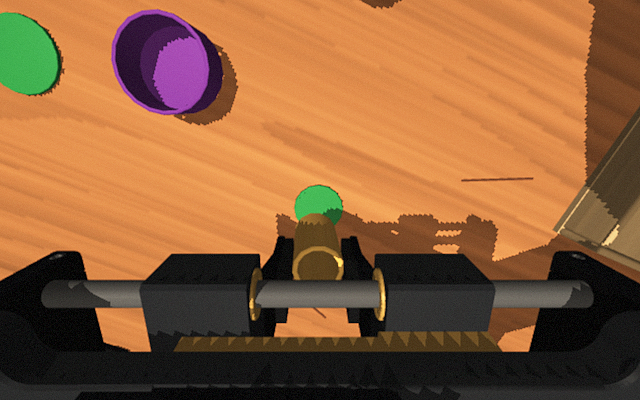

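View pics/s3.png

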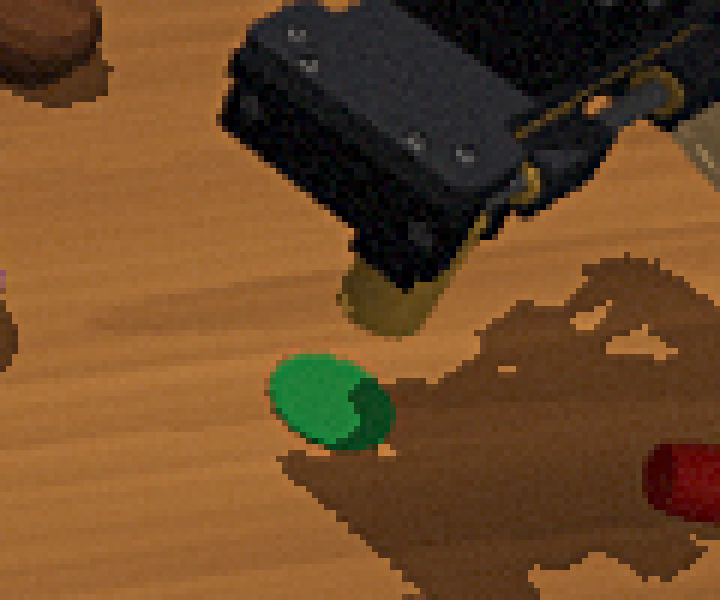

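carry_out --steps '[[[0, 0, -1.5, 0, 0, 0], [0, 0, -3, 0, 0, 0], [0, 0, -4, 0, 0, 0], [0, 0, -4.6, 0, 0, 0], [0, 0, -4.85, 0, 0, 0], [0, 0, -4.85, 0, 0, 0], [0, 0, -4.85, 0, 0, 0], [0, 0, -4.85, 0, 0, 0]]]'

```text
time_s: 9.07
tcp_pos: [0.611, 0.3407, 0.0514]
ee_rot: [[-0.39, 0.001, -0.921], [0.921, 0.0, -0.39], [0.0, -1.0, -0.001]]
wrist_force: [0.2, 0.3, -1.0]
gripper_width: 0.312
```

carry_out --steps '[[[0, 0, 0, 0, 0, 0], [0, 0, 0, 0, 0, 0], [0, 0, 0, 0, 0, 0], [0, 0, 0, 0, 0, 0], [0, 0, 0, 0, 0, 0], [0, 0, 0, 0, 0, 0], [0, 0, 1.5, 0, 0, 0], [0, 0, 4, 0, 0, 0], [0, 0, 7, 0, 0, 0], [0, 0, 10, 0, 0, 0], [0, 0, 10, 0, 0, 0]]]' --fingers 0

```text
time_s: 10.45
tcp_pos: [0.6125, 0.3417, 0.1559]
ee_rot: [[-0.391, 0.007, -0.921], [0.921, 0.005, -0.391], [0.002, -1.0, -0.008]]
wrist_force: [-0.2, 0.1, 0.2]
gripper_width: 1.001
```

```bash
python3 - <<'E'
from h import *
s=sense();print(s['tcp_pos'],s['gripper_width'])
c=cam("wrist");save(c,"w4",0,0,640,400,1)
for g in green(c): print(*g)
c=cam("scene");save(c,"s4",440,180,560,280,6)
E
```

```text
[0.61254712 0.34170724 0.15588697] 1.0011929344985926
[0.6048 0.3394] [0.6105 0.3415] 40.7 (322, 181)
[0.5862 0.0939] [0.5867 0.0941] 55.7 (74, 60)
```

View pics/w4.png

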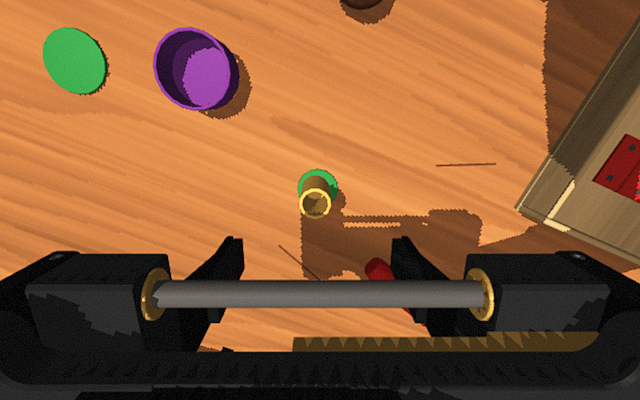

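View pics/s4.png

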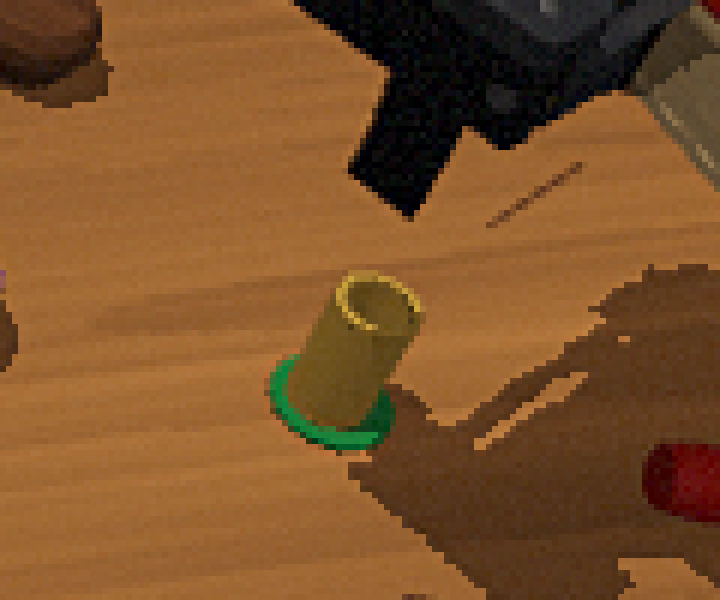

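carry_out --steps '[[[-1, -1.3, 0, 0, 0, 0], [-3, -4, 0, 0, 0, 0], [-5.5, -7, 0, 0, 0, 0], [-8, -10.5, 0, 0, 0, 0], [-10.5, -13.5, 0, 0, 0, 0], [-13, -17, 0, 0, 0, 0], [-15, -19.5, 0, 0, 0, 0], [-16.3, -21.1, 0, 0, 0, 0], [-16.3, -21.1, 0, 0, 0, 0], [-16.3, -21.1, 0, 0, 0, 0], [-16.3, -21.1, 0, 0, 0, 0]]]'

```text
time_s: 11.92
tcp_pos: [0.4484, 0.1302, 0.1508]
ee_rot: [[-0.391, -0.0, -0.921], [0.921, -0.0, -0.391], [-0.0, -1.0, 0.0]]
wrist_force: [0.4, -0.9, -0.5]
gripper_width: 1.002
```

```bash
python3 - <<'E'
from h import *
s=sense();print(s['tcp_pos'],s['gripper_width'])
c=cam("wrist");save(c,"w5",220,120,420,270,4)
print(proj(c,[[.4476,.1297,.059],[.448,.130,.032]]))
E
```

```text
[0.44838999 0.13020474 0.15079472] 1.0021603833629336
[[316.75210896 209.73849249]
 [316.89001561 200.77955638]]
```

View pics/w5.png

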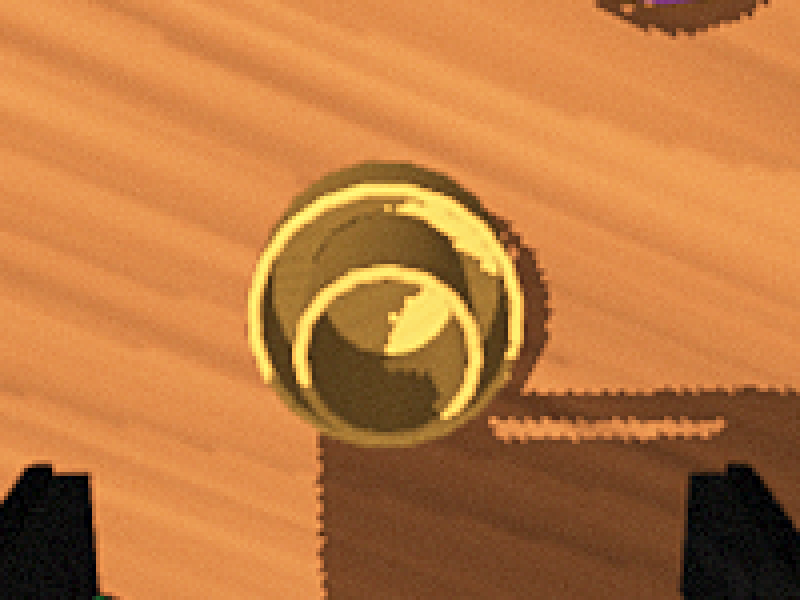

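carry_out --steps '[[[-0.1, 0, -2.5, 0, 0, 0], [-0.1, 0, -5, 0, 0, 0], [-0.1, 0, -7.5, 0, 0, 0], [-0.1, 0, -9.3, 0, 0, 0], [-0.1, 0, -9.9, 0, 0, 0], [-0.1, 0, -9.9, 0, 0, 0], [-0.1, 0, -9.9, 0, 0, 0]]]'

```text
time_s: 12.85
tcp_pos: [0.4474, 0.13, 0.0527]
ee_rot: [[-0.39, 0.001, -0.921], [0.921, 0.001, -0.39], [0.0, -1.0, -0.002]]
wrist_force: [-0.6, 0.6, -0.9]
gripper_width: 1.0
```

carry_out --steps '[[[0, 0, 0, 0, 0, 0], [0, 0, 0, 0, 0, 0], [0, 0, 0, 0, 0, 0], [0, 0, 0, 0, 0, 0], [0, 0, 0, 0, 0, 0], [0, 0, 0, 0, 0, 0], [0, 0, 0, 0, 0, 0], [0, 0, 0, 0, 0, 0], [0, 0, 1, 0, 0, 0], [0, 0, 2.5, 0, 0, 0], [0, 0, 4.5, 0, 0, 0], [0, 0, 7, 0, 0, 0], [0, 0, 9.5, 0, 0, 0], [0, 0, 12, 0, 0, 0], [0, 0, 12, 0, 0, 0]]]' --fingers 255

```text
time_s: 14.72
tcp_pos: [0.4478, 0.1302, 0.1743]
ee_rot: [[-0.39, 0.004, -0.921], [0.921, 0.003, -0.39], [0.001, -1.0, -0.005]]
wrist_force: [0.2, -0.5, -0.5]
gripper_width: 0.451
```

```bash
python3 - <<'E'
from h import *
s=sense();print(s['tcp_pos'],s['gripper_width'])
c=cam("wrist");save(c,"w6",0,0,640,400,1)
E
```

```text
[0.44783245 0.13021497 0.17427574] 0.45101340938160017
```

View pics/w6.png

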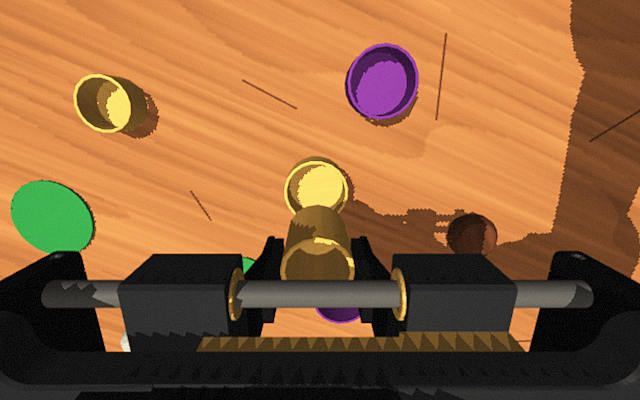

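carry_out --steps '[[[1, -0.3, 0, 0, 0, 0], [3.5, -1, 0, 0, 0, 0], [6.5, -1.8, 0, 0, 0, 0], [9.5, -2.6, 0, 0, 0, 0], [12.5, -3.3, 0, 0, 0, 0], [14, -3.7, -2, 0, 0, 0], [14, -3.7, -4.5, 0, 0, 0], [14, -3.7, -7, 0, 0, 0], [14, -3.7, -9, 0, 0, 0], [14, -3.7, -10.5, 0, 0, 0], [14, -3.7, -11.4, 0, 0, 0], [14, -3.7, -11.85, 0, 0, 0], [14, -3.7, -11.85, 0, 0, 0], [14, -3.7, -11.85, 0, 0, 0], [14, -3.7, -11.85, 0, 0, 0]]]'

```text
time_s: 16.65
tcp_pos: [0.5871, 0.0927, 0.054]
ee_rot: [[-0.39, 0.001, -0.921], [0.921, 0.0, -0.39], [0.0, -1.0, -0.001]]
wrist_force: [0.2, 0.2, -1.1]
gripper_width: 0.448
```

carry_out --steps '[[[0, 0, 0, 0, 0, 0], [0, 0, 0, 0, 0, 0], [0, 0, 0, 0, 0, 0], [0, 0, 0, 0, 0, 0], [0, 0, 0, 0, 0, 0], [0, 0, 0, 0, 0, 0], [0, 0, 1.5, 0, 0, 0], [0, 0, 4, 0, 0, 0], [0, 0, 7, 0, 0, 0], [0, 0, 10, 0, 0, 0], [0, 0, 10, 0, 0, 0]]]' --fingers 0

```text
time_s: 18.02
tcp_pos: [0.5887, 0.0932, 0.1576]
ee_rot: [[-0.391, 0.007, -0.921], [0.921, 0.002, -0.391], [-0.001, -1.0, -0.008]]
wrist_force: [0.2, 1.4, -0.4]
gripper_width: 1.001
```

```bash
python3 - <<'E'
from h import *
s=sense();print(s['tcp_pos'],s['gripper_width'])
c=cam("wrist");save(c,"w7",0,0,640,400,1)
for g in green(c): print(*g)
c=cam("scene");save(c,"s7",320,180,440,280,6)
# refine wide cups with scene & side
c2=cam("side");save(c2,"s7b",220,130,420,280,4)
E
```

```text
[0.58871276 0.09316556 0.15760531] 1.000997177073977
[0.5775 0.0887] [0.5859 0.0923] 54.4 (318, 175)
[ 0.5971 -0.128 ] [ 0.5984 -0.1274] 89.6 (99, 109)
```

View pics/w7.png

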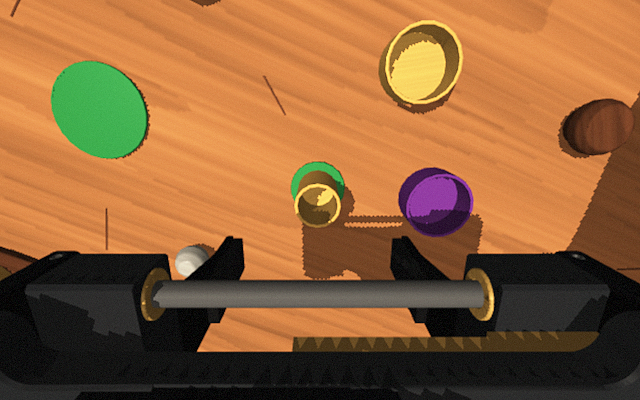

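View pics/s7.png

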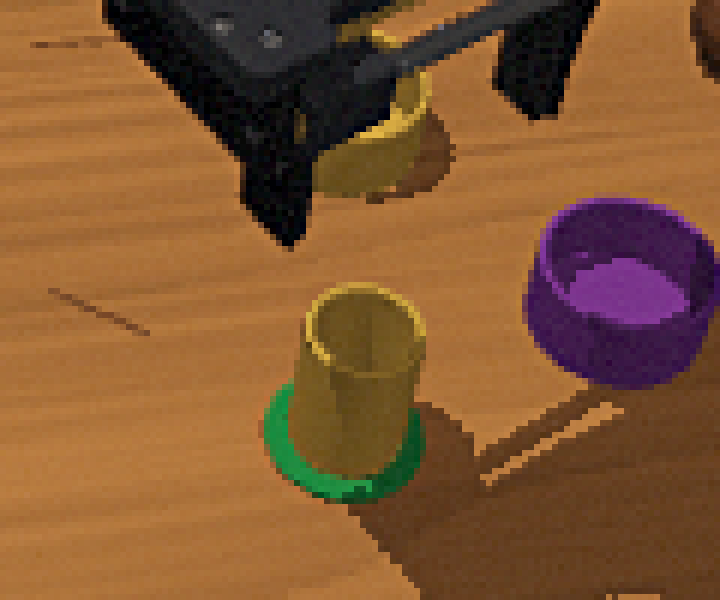

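View pics/s7b.png

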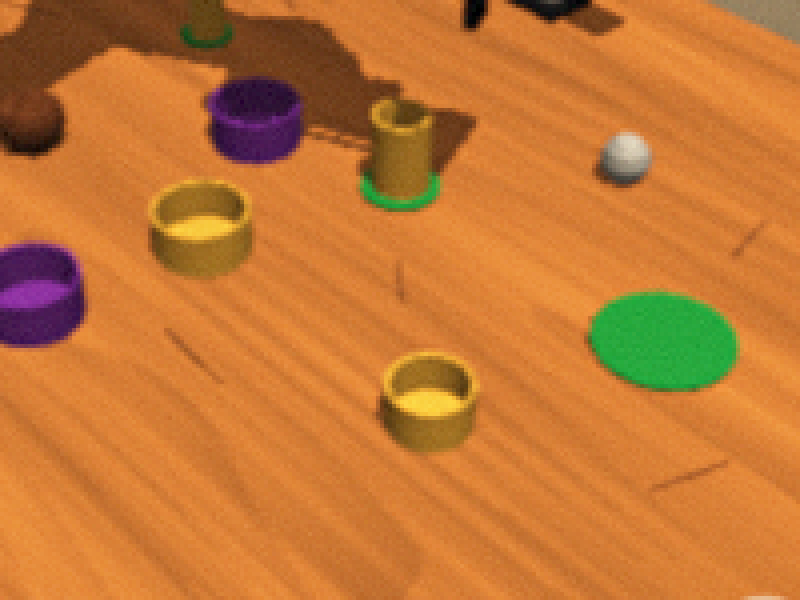

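carry_out --steps '[[[-1, 0.3, 0, 0, 0, 0], [-3.5, 1, 0, 0, 0, 0], [-6.5, 1.8, 0, 0, 0, 0], [-9.5, 2.6, 0, 0, 0, 0], [-12.5, 3.3, 0, 0, 0, 0], [-13.9, 3.7, 0, 0, 0, 0], [-13.9, 3.7, 0, 0, 0, 0], [-13.9, 3.7, 0, 0, 0, 0]]]'

```text
time_s: 19.18
tcp_pos: [0.4487, 0.1298, 0.1536]
ee_rot: [[-0.39, 0.001, -0.921], [0.921, 0.0, -0.39], [-0.0, -1.0, -0.001]]
wrist_force: [0.4, -0.7, 0.3]
gripper_width: 1.003
```

```bash
python3 - <<'E'
from h import *
s=sense();print(s['tcp_pos'],s['gripper_width'])
c=cam("wrist");save(c,"w8",220,120,420,270,4)
print(proj(c,[[.448,.130,.032]]))
a=np.linspace(0,2*np.pi,8,endpoint=False)
print(proj(c,np.c_[.448+.032*np.cos(a),.130+.032*np.sin(a),0*a+.032]).round(1).tolist())
d,k=blob(c,np.array((317,199)));print(k.min(0),k.max(0))
E
```

```text
[0.44866449 0.12976136 0.15356571] 1.002654030187175
[[317.43030284 199.69878389]]
[[304.4, 229.1], [329.9, 229.3], [348.7, 212.4], [349.8, 187.2], [331.3, 168.4], [304.1, 168.1], [285.3, 186.7], [285.9, 211.9]]
[283 160] [350 230]
```

View pics/w8.png

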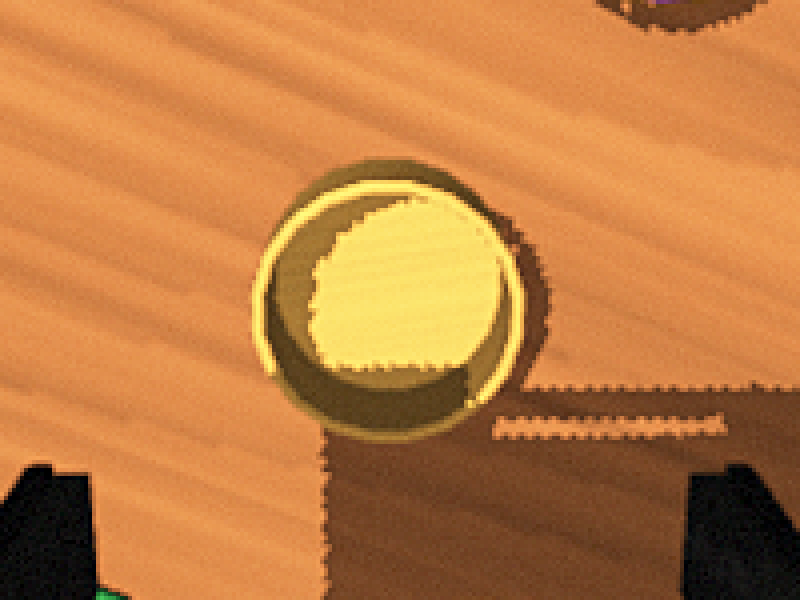

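carry_out --steps '[[[-0.15, 0, -2.5, 0, 0, 0], [-0.15, 0, -5, 0, 0, 0], [-0.15, 0, -7.5, 0, 0, 0], [-0.15, 0, -10, 0, 0, 0], [-0.15, 0, -12, 0, 0, 0], [-0.15, 0, -13.2, 0, 0, 0], [-0.15, 0, -13.2, 0, 0, 0], [-0.15, 0, -13.2, 0, 0, 0]]]'

```text
time_s: 20.23
tcp_pos: [0.447, 0.1298, 0.0221]
ee_rot: [[-0.39, 0.001, -0.921], [0.921, 0.001, -0.39], [0.0, -1.0, -0.001]]
wrist_force: [0.6, 1.2, -0.1]
gripper_width: 1.002
```

carry_out --steps '[[[0, 0, 0, 0, 0, 0], [0, 0, 0, 0, 0, 0], [0, 0, 0, 0, 0, 0], [0, 0, 0, 0, 0, 0], [0, 0, 0, 0, 0, 0], [0, 0, 0, 0, 0, 0], [0, 0, 1, 0, 0, 0], [0, 0, 2.5, 0, 0, 0], [0, 0, 4.5, 0, 0, 0], [0, 0, 7, 0, 0, 0], [0, 0, 10, 0, 0, 0], [0, 0, 10, 0, 0, 0], [0, 0, 10, 0, 0, 0]]]' --fingers 255

```text
time_s: 21.85
tcp_pos: [0.4455, 0.1291, 0.1207]
ee_rot: [[-0.39, -0.002, -0.921], [0.921, -0.0, -0.39], [0.0, -1.0, 0.002]]
wrist_force: [-1.0, 0.0, -2.8]
gripper_width: 0.735
```

```bash
python3 - <<'E'
from h import *
s=sense();print(s['tcp_pos'],s['gripper_width'])
c=cam("wrist");save(c,"w9",0,0,640,400,1)
E
```

```text
[0.44546943 0.12913463 0.1207087 ] 0.7348513660251025
```

View pics/w9.png

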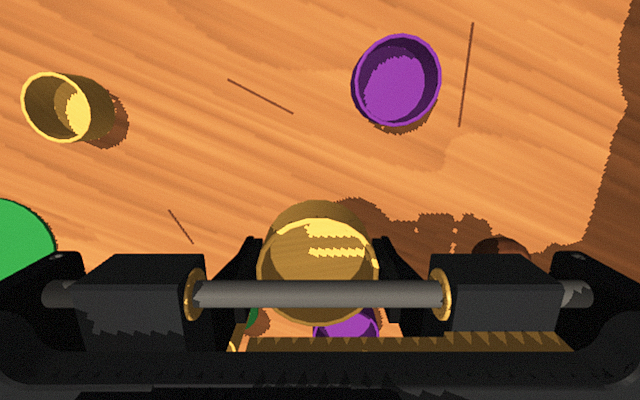

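carry_out --steps '[[[1, -1.7, 0, 0, 0, 0], [3, -5, 0, 0, 0, 0], [5, -8.5, 0, 0, 0, 0], [7, -12, 0, 0, 0, 0], [9, -15.5, 0, 0, 0, 0], [11, -19, 0, 0, 0, 0], [13, -22.5, 0, 0, 0, 0], [15.2, -25.8, 0, 0, 0, 0], [15.2, -25.8, -2, 0, 0, 0], [15.2, -25.8, -4.5, 0, 0, 0], [15.2, -25.8, -7, 0, 0, 0], [15.2, -25.8, -8.5, 0, 0, 0], [15.2, -25.8, -9.2, 0, 0, 0], [15.2, -25.8, -9.55, 0, 0, 0], [15.2, -25.8, -9.55, 0, 0, 0], [15.2, -25.8, -9.55, 0, 0, 0]]]'

```text
time_s: 23.9
tcp_pos: [0.5989, -0.1284, 0.0268]
ee_rot: [[-0.39, 0.002, -0.921], [0.921, 0.0, -0.39], [-0.001, -1.0, -0.002]]
wrist_force: [-0.2, -0.0, -1.8]
gripper_width: 0.733
```

carry_out --steps '[[[0, 0, 0, 0, 0, 0], [0, 0, 0, 0, 0, 0], [0, 0, 0, 0, 0, 0], [0, 0, 0, 0, 0, 0], [0, 0, 0, 0, 0, 0], [0, 0, 1.5, 0, 0, 0], [0, 0, 4, 0, 0, 0], [0, 0, 7, 0, 0, 0], [0, 0, 10, 0, 0, 0], [0, 0, 12.8, 0, 0, 0], [0, 0, 12.8, 0, 0, 0]]]' --fingers 0

```text
time_s: 25.28
tcp_pos: [0.6001, -0.1285, 0.158]
ee_rot: [[-0.391, 0.007, -0.921], [0.921, -0.0, -0.391], [-0.003, -1.0, -0.007]]
wrist_force: [-0.2, 0.3, 0.5]
gripper_width: 1.003
```

```bash
python3 - <<'E'
from h import *
s=sense();print(s['tcp_pos'],s['gripper_width'])
c=cam("wrist");save(c,"w10",0,0,640,400,1)
for g in green(c): print(*g)
c=cam("scene");save(c,"s10",200,180,360,300,5)
E
```

```text
[ 0.60013459 -0.12853801  0.15798253] 1.0029044618213911
[0.5729 0.0825] [0.5811 0.0885] 53.4 (505, 241)
[ 0.5904 -0.1321] [ 0.5984 -0.1286] 88.8 (317, 170)
[ 0.6226 -0.3236] [ 0.6231 -0.3235] 71.5 (124, 135)
```

View pics/w10.png

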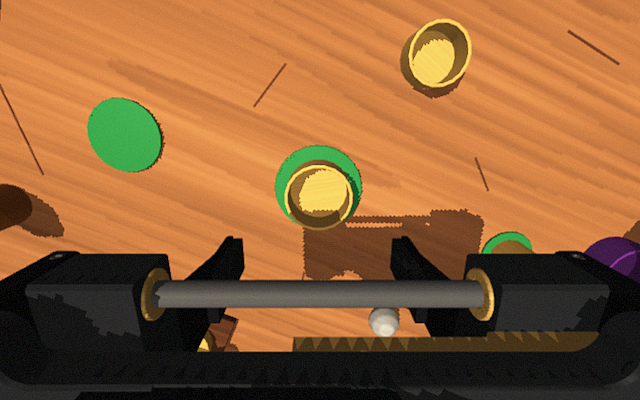

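View pics/s10.png

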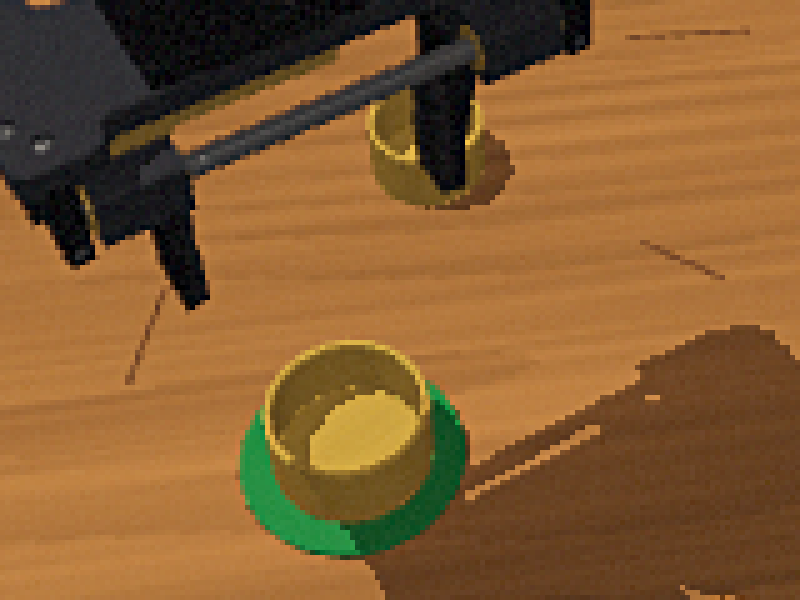

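carry_out --steps '[[[-1, 0.3, 0, 0, 0, 0], [-3.5, 1, 0, 0, 0, 0], [-7, 2, 0, 0, 0, 0], [-10.5, 3, 0, 0, 0, 0], [-13.5, 4, 0, 0, 0, 0], [-15.2, 4.5, 0, 0, 0, 0], [-15.2, 4.5, 0, 0, 0, 0], [-15.2, 4.5, 0, 0, 0, 0]]]'

```text
time_s: 26.38
tcp_pos: [0.4468, -0.0835, 0.1539]
ee_rot: [[-0.39, 0.0, -0.921], [0.921, -0.0, -0.39], [-0.0, -1.0, 0.0]]
wrist_force: [0.1, -0.1, -0.3]
gripper_width: 0.997
```

```bash
python3 - <<'E'
from h import *
s=sense();print(s['tcp_pos'],s['gripper_width'])
c=cam("wrist");save(c,"w11",220,120,420,270,4)
a=np.linspace(0,2*np.pi,72)
q=proj(c,np.c_[.4465+.026*np.cos(a),-.083+.026*np.sin(a),0*a+.030]);print(((q-[220,120])*4).min(0),((q-[220,120])*4).max(0))
E
```

```text
[ 0.44677772 -0.08349525  0.15390684] 0.9974772523796989
[279.08115763 208.81388457] [501.1273936  421.46410111]
```

View pics/w11.png

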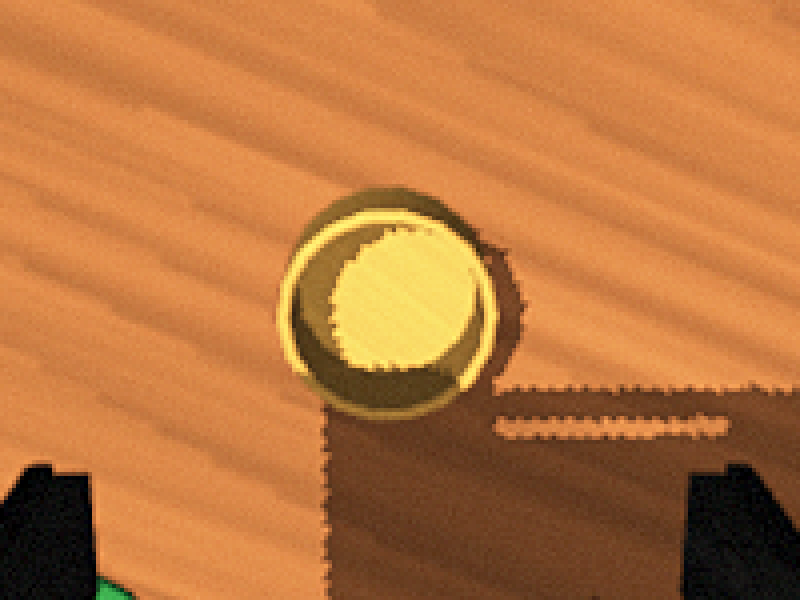

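carry_out --steps '[[[0, 0, -2.5, 0, 0, 0], [0, 0, -5, 0, 0, 0], [0, 0, -7.5, 0, 0, 0], [0, 0, -10, 0, 0, 0], [0, 0, -12, 0, 0, 0], [0, 0, -13.25, 0, 0, 0], [0, 0, -13.25, 0, 0, 0], [0, 0, -13.25, 0, 0, 0]]]'

```text
time_s: 27.42
tcp_pos: [0.4471, -0.0834, 0.022]
ee_rot: [[-0.39, 0.001, -0.921], [0.921, 0.0, -0.39], [-0.0, -1.0, -0.001]]
wrist_force: [0.0, -0.5, 0.2]
gripper_width: 0.999
```

carry_out --steps '[[[0, 0, 0, 0, 0, 0], [0, 0, 0, 0, 0, 0], [0, 0, 0, 0, 0, 0], [0, 0, 0, 0, 0, 0], [0, 0, 0, 0, 0, 0], [0, 0, 0, 0, 0, 0], [0, 0, 0, 0, 0, 0], [0, 0, 1, 0, 0, 0], [0, 0, 2.5, 0, 0, 0], [0, 0, 4.5, 0, 0, 0], [0, 0, 7, 0, 0, 0], [0, 0, 10, 0, 0, 0], [0, 0, 10, 0, 0, 0], [0, 0, 10, 0, 0, 0]]]' --fingers 255

```text
time_s: 29.18
tcp_pos: [0.4456, -0.0834, 0.1212]
ee_rot: [[-0.39, -0.001, -0.921], [0.921, 0.0, -0.39], [0.001, -1.0, 0.001]]
wrist_force: [-0.4, -0.1, -1.8]
gripper_width: 0.577
```

```bash
python3 - <<'E'
from h import *
s=sense();print(s['tcp_pos'],s['gripper_width'])
c=cam("wrist");save(c,"w12",0,0,640,400,1)
E
```

```text
[ 0.44556069 -0.08343829  0.12116065] 0.5771336739714578
```

View pics/w12.png

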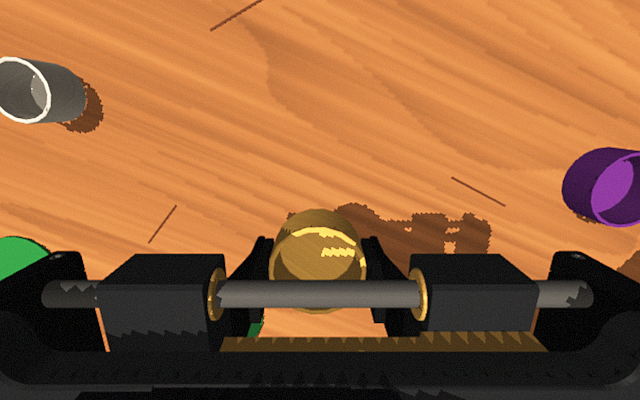

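```bash
python3 - <<'E'
from h import *
c=cam("scene");save(c,"s12",0,120,240,400,2.2)
for nm,uv,z in (("plinth bottom corner",(84,286),0),("plinth top corner?",(80,262),.04),("plinth bottom far",(121,170),0),("bottle base",(100,375),0),("bottle base L",(85,380),0)):
    print(nm,ray(c,uv,z)[0].round(3))
E
```

```text
plinth bottom corner [ 0.578 -0.481  0.   ]
plinth top corner? [ 0.551 -0.479  0.04 ]
plinth bottom far [ 0.238 -0.485  0.   ]
bottle base [ 0.752 -0.41   0.   ]
bottle base L [ 0.757 -0.431  0.   ]
```

View pics/s12.png

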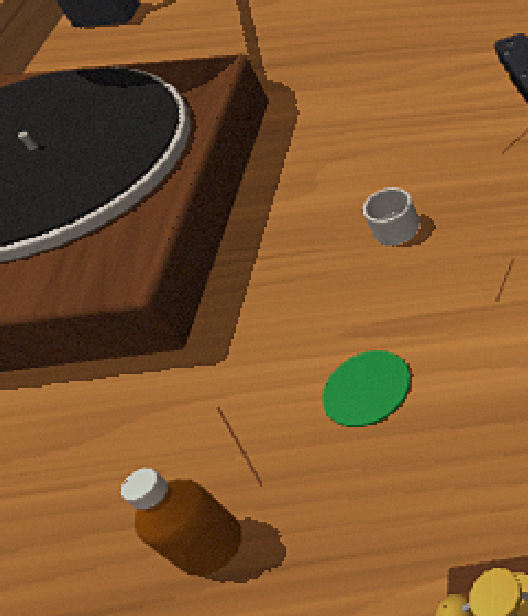

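carry_out --steps '[[[1, -1.4, 0, 0, 0, 0], [3, -4, 0, 0, 0, 0], [5, -7, 0, 0, 0, 0], [7.5, -10, 0, 0, 0, 0], [10, -13.5, 0, 0, 0, 0], [12.5, -17, 0, 0, 0, 0], [15, -20.5, 0, 0, 0, 0], [17, -23, 0, 0, 0, 0], [17.7, -24.05, -1, 0, 0, 0], [17.7, -24.05, -4, 0, 0, 0], [17.7, -24.05, -6.5, 0, 0, 0], [17.7, -24.05, -8.5, 0, 0, 0], [17.7, -24.05, -9.2, 0, 0, 0], [17.7, -24.05, -9.55, 0, 0, 0], [17.7, -24.05, -9.55, 0, 0, 0], [17.7, -24.05, -9.55, 0, 0, 0]]]'

```text
time_s: 31.28
tcp_pos: [0.624, -0.3241, 0.0272]
ee_rot: [[-0.39, 0.002, -0.921], [0.921, -0.001, -0.39], [-0.001, -1.0, -0.001]]
wrist_force: [0.8, 0.2, -1.5]
gripper_width: 0.579
```

carry_out --steps '[[[0, 0, 0, 0, 0, 0], [0, 0, 0, 0, 0, 0], [0, 0, 0, 0, 0, 0], [0, 0, 0, 0, 0, 0], [0, 0, 0, 0, 0, 0], [0, 0, 0, 0, 0, 0], [0, 0, 1.5, 0, 0, 0], [0, 0, 4, 0, 0, 0], [0, 0, 7, 0, 0, 0], [0, 0, 10, 0, 0, 0], [0, 0, 12.8, 0, 0, 0], [0, 0, 12.8, 0, 0, 0]]]' --fingers 0

```text
time_s: 32.78
tcp_pos: [0.6251, -0.3247, 0.1586]
ee_rot: [[-0.391, 0.007, -0.921], [0.921, -0.003, -0.391], [-0.005, -1.0, -0.006]]
wrist_force: [0.2, 0.6, 0.1]
gripper_width: 1.0
```

```bash
python3 - <<'E'
from h import *
s=sense();print(s['tcp_pos'],s['gripper_width'])
c=cam("wrist");save(c,"w13",0,0,640,400,1)
for g in green(c): print(*g)
E
```

```text
[ 0.62509494 -0.32466377  0.15863808] 1.0004838997790864
[ 0.5878 -0.1462] [ 0.5978 -0.1303] 88.7 (484, 220)
[ 0.6157 -0.3281] [ 0.6233 -0.3245] 70.7 (318, 173)
```

View pics/w13.png

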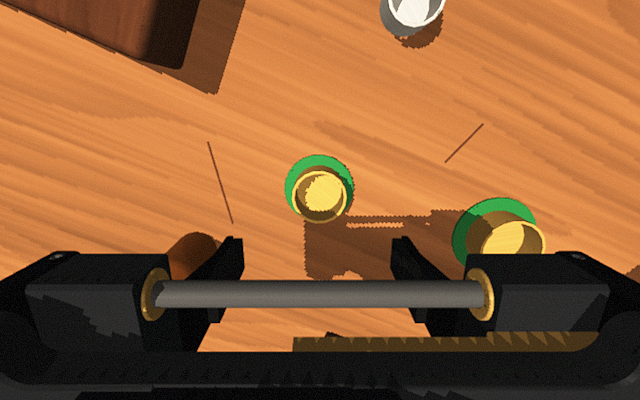

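carry_out --steps '[[[0, 0, 3, 0, 0, 0], [-3, 1, 5, 0, 0, 0], [-7, 2, 7, 0, 0, 0], [-11, 3, 9, 0, 0, 0], [-15, 4, 10, 0, 0, 0], [-19, 5, 10, 0, 0, 0], [-22, 6, 10, 0, 0, 0], [-22, 6, 10, 0, 0, 0], [-22, 6, 10, 0, 0, 0], [-22, 6, 10, 0, 0, 0]]]'

```text
time_s: 34.08
tcp_pos: [0.4041, -0.2641, 0.2536]
ee_rot: [[-0.39, -0.001, -0.921], [0.921, 0.0, -0.39], [0.0, -1.0, 0.001]]
wrist_force: [-0.4, -0.7, -1.3]
gripper_width: 0.998
```

```bash
python3 - <<'E'
from h import *
s=sense();print(s['tcp_pos'],s['gripper_width'])
pads={"64":(.5985,-.128,.032,.032),"52":(.6235,-.3235,.026,.030),"40":(.587,.093,.02,.056),"28":(.611,.3405,.014,.052)}
for n in ("scene","side"):
    c=cam(n)
    if n=="scene": save(c,"s14",0,0,640,400,1)
    gs=green(c)
    for w,(x,y,R,h) in pads.items():
        k=blob(c,proj(c,[[x,y,.004+h/2]])[0])
        if k is None or k[0]>15: print(n,w,"not seen",k and k[0]);continue
        k=k[1];y0,y1=k[:,1].min(),k[:,1].max()
        top=k[k[:,1]<y0+(y1-y0)*.15]; bot=k[k[:,1]>y1-(y1-y0)*.15]
        g=min(gs,key=lambda g:np.hypot(*(g[1]-[x,y])))
        print(n,w,"rim",fitc(ray(c,top-[0,.5],.004+h)[:,:2],R),"base",fitc(ray(c,bot+[0,.5],.004)[:,:2],R),"pad",g[1],g[2])
c=cam("scene")
for nm,uv,z in (("foot",(446,180),.03),("alu rim",(177,211),.036)): print(nm,ray(c,uv,z)[0].round(3))
E
```

```text
[ 0.40409914 -0.2640948   0.25359749] 0.9978992153583729
scene 64 rim (array([ 0.5404, -0.1223]), 7.19) base (array([ 0.6577, -0.1334]), 5.5) pad [ 0.6007 -0.128 ] 88.6
scene 52 rim (array([ 0.6236, -0.3235]), 0.63) base (array([ 0.6225, -0.3233]), 0.85) pad [ 0.6256 -0.3226] 70.5
scene 40 rim (array([0.5871, 0.0934]), 0.48) base (array([0.5862, 0.0929]), 0.88) pad [0.5888 0.0921] 54.9
scene 28 rim (array([0.6101, 0.3393]), 0.6) base (array([0.6089, 0.3405]), 1.1) pad [0.6126 0.3401] 41.2
side 64 rim (array([ 0.6013, -0.1252]), 1.07) base (array([ 0.5607, -0.169 ]), 7.29) pad [ 0.5967 -0.1295] 85.6
side 52 rim (array([ 0.6265, -0.3225]), 0.9) base (array([ 0.6259, -0.3225]), 0.73) pad [ 0.6222 -0.3244] 68.7
side 40 rim (array([0.5884, 0.0966]), 1.22) base (array([0.5884, 0.0956]), 1.46) pad [ 0.5967 -0.1295] 85.6
side 28 rim (array([0.6116, 0.3402]), 1.7) base (array([0.613 , 0.3425]), 2.4) pad [ 0.5967 -0.1295] 85.6
foot [0.428 0.303 0.03 ]
alu rim [ 0.441 -0.315  0.036]
```

View pics/s14.png

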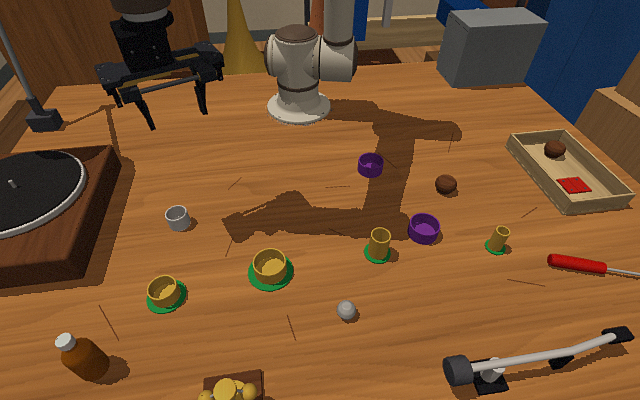

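```bash
python3 - <<'E'
from h import *
for n in ("scene","side"):
    c=cam(n); u=proj(c,[[.5985,-.128,.02]])[0].astype(int)
    save(c,"f_"+n,u[0]-40,u[1]-35,u[0]+40,u[1]+35,8)
    # green extents vs base ellipse: outer brass bottom, saturating hue split
    H=hsv(c); R=H[u[1]-35:u[1]+35,u[0]-40:u[0]+40]
    m=((R[...,0]>=19)&(R[...,0]<=32)&(R[...,1]>100)).astype(np.uint8)*255
    m=cv2.morphologyEx(cv2.medianBlur(m,3),cv2.MORPH_OPEN,np.ones((3,3)))
    k=max(cv2.findContours(m,cv2.RETR_EXTERNAL,cv2.CHAIN_APPROX_NONE)[0],key=cv2.contourArea)[:,0]+u-[40,35]
    y0,y1=k[:,1].min(),k[:,1].max();print(k.min(0),k.max(0))
    print(n,fitc(ray(c,k[k[:,1]<y0+.15*(y1-y0)]-[0,.5],.036)[:,:2],.032),fitc(ray(c,k[k[:,1]>y1-.15*(y1-y0)]+[0,.5],.004)[:,:2],.032))
E
```

```text
[253 248] [285 282]
scene (array([ 0.5418, -0.1223]), 6.31) (array([ 0.6537, -0.1353]), 5.58)
[374 196] [400 220]
side (array([ 0.6137, -0.0722]), 3.78) (array([ 0.6064, -0.1193]), 3.4)
```

View pics/f_scene.png

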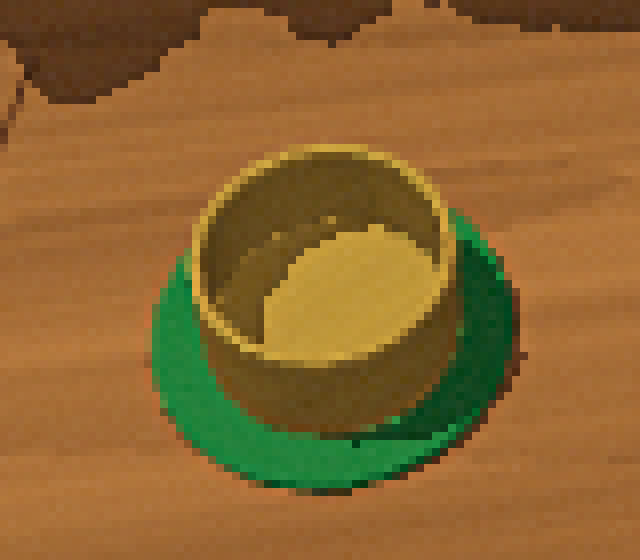

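View pics/f_side.png

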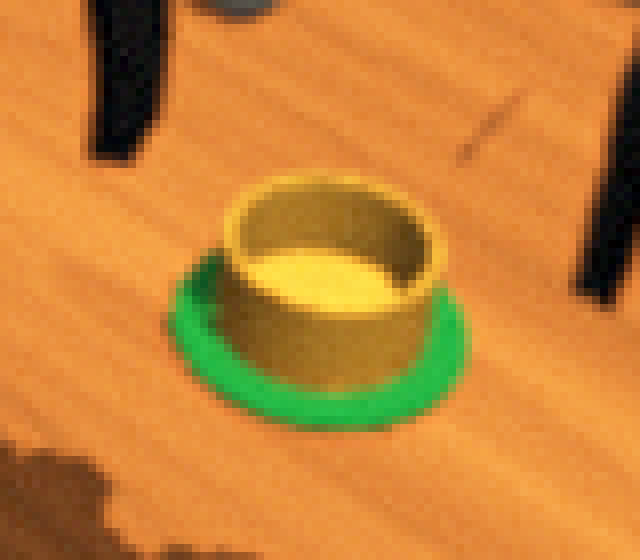

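```bash
python3 -c "
from station import ticket
print(ticket.finish_job())"
```

```text
the job is handed in; nothing more can be done
None
```

All four brass drums now stand on their own pads: 64 mm on 90, 52 on 72, 40 on 56 and 28 on 42. I lifted the 28 mm and 40 mm drums out of the wide ones first, then moved the wide ones. I handed the job in at about 35 s on the robot's clock, with the gripper open and raised clear of everything.

**Centring:** For the 52 mm drum, the scene camera put it within 3 mm of its pad's centre and the side camera within about 4.5 mm. The two errors point in opposite directions, so they look like calibration or edge bias. In the scene camera the 40 mm drum was within 3 mm and the 28 mm drum within 4 mm. The side camera had no usable pad reading for those two, because the drums split the green outlines. The limit is 10 mm.

**Failed check:** The final contour fit on the 64 mm drum failed in the scene view and gave only one usable reading in the side view. That reading was the rim, about 6 mm off the pad centre and in the same direction as the side view's offset for the 52 mm drum. For this drum I relied on zoomed views, which show it upright with green all round and perhaps 3 mm off towards the base, and on the gripper's position when it let go, which matched the pad centre.

**Bystanders:** I never touched the aluminium drum, the walnut foot or the purple cups. The aluminium drum and walnut foot look unmoved in the last picture. I compared them by eye and did not re-measure their positions.

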